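# Warm a jar of jam

## Robot

A 6-joint arm with a two-finger parallel gripper is mounted at the origin on a cart in front of the work surface, level with it; the furniture and walls round the work are solid. World frame = base frame: x ahead of the robot, y to its left, z up, the work surface at z = 0. Lengths are in m, angles in degrees, forces in N, time in s.
With the tool pointing down it reaches from about 0.35 to 0.875 m from the base axis. Payload 4.2 kg.
Tool frame: the origin (TCP) lies on the centre line of the jaws, within the pads' length; the fingertips stand 25 mm ahead of it and the grasp point (between the pads) lies 6 mm ahead of it (finger_overhang is the distance from the TCP to the fingertips, in m); z points along the fingers, y is the line along which they close (so a half turn about z gives the same grasp; the last joint's range is limited). The gripper opens to 87 mm and grips with 3 to 60 N. Pads are 19 mm wide; open, the fingers measure 117 mm over their backs; the gripper's body (75 mm by 190 mm) begins 51 mm behind the grasp point.
Start: joints at [-50.787, 22.042, 0.453, 0, -68.411, -14.817], TCP at [0.258, -0.569, 0.248] pointing down, gripper open.
Joint ranges: [-179.83, 179.83], [-69.29, 118.12], [-61.27, 80.66], [-181.25, 117.63], [-171.15, -9.14], [-177.46, 177.46]. Speed limits (degrees/s): [159.86, 159.86, 180, 180, 180, 180].

## Interface

Orientations are given as a 3x3 rotation matrix whose columns are the frame's x, y, z axes.
In Python, from station import sense, capture, finish_job, spot_in, tip_of, finger_overhang gives the robot as it stands. The module is installed in compiled form; this text tells all that it offers.
- The arm moves only by the tool servo_tool, never from a script. Its arguments are lists of equal length, an entry for each row: "slide": the shift along the tool's x, y, z in m, a list of three; "spin": the turn about the tool's z in degrees; "grip": the closure, from 0 (fully open) to 1 (shut). A call has exactly 5 rows; each row is the pose to reach, as a shift and turn from the pose commanded when the call began, along the tool's axes at that moment; what a row does not reach only later rows make up. A row lasts 1/12 s, in which the tool goes at most 41.7 mm and 7.16 degrees, less where a joint would pass 70% of its speed; a pose out of reach is approached as far as the arm can. A call with a gripper value outside its range is refused whole. The fingers move at their own pace and stop on an object; the grip force is fixed at half the most. Time passes only in rows, so rows that repeat a pose let the fingers close, or fill a call up. It gives the time, the measured TCP pose, the force, the opening and the grip force at its end, in the units of the state.
- sense(): the state, without advancing time (a new reading comes with each control period).
- capture(name): name is "scene" or "top"; returns a dict with "pixels" (420x560x3 uint8, blue, green, red), "depth" (420x560 float32, m along the optical axis (not along the pixel's ray), 0 where there is no reading), "fx", "fy", "cx", "cy" (pixels), "R" (3x3) and "t" (3): a world point X has camera coordinates R X + t. Camera axes: x right, y down, z forward; pixel columns grow to the right and rows downward; lengths in m; the calibration is good to about 2 mm. A picture is of the moment at which its call begins.
- finish_job(): hands the job in; it is judged then, once.
Trained networks look in the newest picture that a camera, given by its name, has taken for a name from the list of things; names that differ only in an ending like _2 or _b are one class to them, and where a whole thing is asked for, a point or a joint stands for the part that bears it (a point fixed in the world has none). Each returns a list of dicts, best first, with "conf" (0 to 1); they miss things now and then, are a little off and sometimes report something else, mostly with a low value. They report only what shows in the picture. A call takes as long as a camera call. They do not tell look-alikes from the thing itself.
- spot_in(thing, camera): "point" ([x, y, z] in m, in world coordinates, good to about 4 mm: the middle of the surface that is visible of it).
- tip_of(thing, camera): "point" ([x, y, z] in m, in world coordinates, good to about 4 mm: a listed point, or the origin of a listed thing).
The state is a dict: "time_s": time; "joints": joint angles; "joint_velocities": joint speeds; "effort": joint torques, N m; "tcp_pos": TCP position; "ee_rot": TCP orientation; "wrist_force": force on the tool from outside, world axes, zero at the start; "moment": the same for the moment, N m; "gripper_width": opening from 0.0 (shut) to 1.0 (fully open); "gripper_force": force on a finger pad.
Only numpy, scipy, OpenCV 4.12 (cv2) and the standard library are available. Lean on these libraries where they do the work, as an engineer would, in place of code of your own. Each camera call takes 0.05 s, during which the arm holds its last target. There are 200 camera calls.

## Task

Stand the jam jar upright on the round plate of the jar warmer, flat inside its wire ring, and let go of it. Then turn the selector on the warmer's sloping front to the position marked by the long bar, so that it rests in that click stop. Do not upset the jar or disturb the other things on the counter.

Things in the scene. Friction and masses are not known exactly. Their poses are not given: they have to be found in the camera images.
- jam_jar: Squat round jam jar with screw lid, loose, upright: 64 mm wide, 90 mm high (glass 62 mm, lid 59 mm wide over the top 11 mm), 0.19 to 0.34 kg. Origin: centre of its underside; z up. It stands left of the warmer in one of three places in a row that runs away from the robot, 9 to 15 cm apart; in the other two stand a tin and a slim spice jar, which must stay there.
- tuna_tin: Bystander: round tin without a screw lid, 57 mm wide, 72 mm high. Origin: centre of its underside.
- spice_jar: Bystander: slim spice jar, 45 mm wide, 106 mm high. Origin: centre of its underside.
- tea_box: Bystander: tea carton, 65 x 68 x 150 mm, at the back. Origin: centre of its underside.
- pepper_mill: Bystander: wooden pepper mill, 58 mm wide, 170 mm high, at the back. Origin: centre of its underside.
- lemon: Bystander: lemon on the chopping board at the right. Origin: centre of its underside.
- garlic: Bystander: garlic bulb on the chopping board at the right. Origin: centre of its underside.
- warmer: Jar warmer, metal wedge fixed to the counter, 260 mm deep (x), 170 mm wide (y), flat top at 88 mm. It stands turned, its panel looking to the robot's right. Origin: centre of its underside; x points from the sloping front panel to the back, z up. The panel slopes 30 degrees from horizontal and looks up and to -x; its middle, where the knob's axis meets it, lies at x -80 mm, z 59 mm.
- plate_center (a point): Centre of the top face of the round steel plate (104 mm across) on the warmer, 50 mm behind the warmer's origin, 94 mm above the counter; z up. A wire ring of 87 mm inner width lies on the plate, its top 4 mm above it; the jar stands inside the ring.
- selector_grip (a point): Grip point of the selector knob, on its turning axis, 29 mm out from the panel. Turns with the knob: z out of the panel along the turning axis (30 degrees from vertical, leaning to the front), x along the knob's grip bar to its pointer end (white line). Bar 50 mm long, 14 mm thick, ending 12 mm beyond this point; collar below it 54 mm across, its face 21 mm below this point.
- long_mark (a point): Middle of the long white bar mark (18 x 5 mm, radial) on the panel, 42 mm from the knob's axis. The other five stops have small round dots, 4 mm. The selector is set when its pointer aims at the long mark.
- selector (a joint): Turn of the knob in rad, growing clockwise as seen looking at the panel. Click stops every 0.5 rad from 0 to 2.5, end stops just beyond. At 1.25 the pointer aims straight up the slope; the long mark is at 1.5, the fourth stop. Let go between stops, it springs to the nearer one (peak detent torque 0.08 N m). Starts near 0, 0.5 or 1.0.
Not all that is in view belongs to the job. Leave any green look-alike of the jam_jar alone.

How it is judged (in metres and radians):
On the way, in this order (a step that is already met when the one before it is completed fails the run):
1. the jam jar stands on the plate inside the wire ring, let go, while the selector is not yet at the long mark (horizontal distance between jam_jar and plate_center below 0.015 m and z of jam_jar in the frame of plate_center between -0.004 and 0.004 m and angle between jam_jar's own z axis and vertical below 0.08 rad and contact force between jam_jar and the fingers below 0.1 N and linear speed of jam_jar below 0.02 m/s and value of joint selector below 1.25 rad), for 0.2 s.
2. the selector is in the stop at the long mark (value of joint selector between 1.4 and 1.6 rad), for 0.3 s.
At the end, for the whole second after the job is handed in: The jam jar stands upright (within 0.08 rad), flat on the plate, within 15 mm of its centre, released and at rest; the selector rests within 0.1 rad of the stop at the long mark (1.5 rad) (all of step 2 and horizontal distance between jam_jar and plate_center below 0.015 m and z of jam_jar in the frame of plate_center between -0.004 and 0.004 m and angle between jam_jar's own z axis and vertical below 0.08 rad and contact force between jam_jar and the fingers below 0.1 N and linear speed of jam_jar below 0.02 m/s and velocity of joint selector between -0.1 and 0.1 rad/s); the robot touches nothing.
It fails at once if the jam jar is tipped by more than 0.5 rad (angle between jam_jar's own z axis and vertical above 0.5 rad).
It fails at once if another thing on the counter is moved by more than 20 mm (distance of any of tuna_tin, spice_jar, tea_box, pepper_mill, lemon, garlic from where it was at the start of the episode above 0.02 m).
It also fails if it takes over 54 s, if anything falls off the work surface, if the arm or the gripper's body presses on something with over 40 N, if the wrist force passes 120 N, or if a joint passes its speed limit or range.

## Working session

There is one attempt and no reset: what is moved stays moved. The work goes in short steps, Python scripts to look and compute and a tool call to move; the robot and the scene stay as the last step left them, time stands still between calls to the robot, and variables do not carry over. Pictures are saved under pics/ and viewed, at most 10 in all, crops included, and the job is handed in when it is done.

Besides the shell and the picture viewer there is one more tool, called by a JSON object that holds its "method" and its "body", one argument or row to a line. servo_tool: Moves the arm, as the interface text tells. Its arguments: {"type":"object","properties":{"slide":{"type":"array"},"spin":{"type":"array"},"grip":{"type":"array"}},"required":["slide","spin","grip"]}

```bash
mkdir -p pics; python3 - <<'E'
from station import *
import cv2,numpy as np
for c in ("scene","top"):
    d=capture(c); cv2.imwrite(f"pics/{c}0.png",d["pixels"]); np.savez(f"{c}0.npz",**d)
    for n in ("jam_jar","tuna_tin","spice_jar","plate_center","selector_grip","long_mark","warmer"):
        for k in tip_of(n,c)[:3]: print(c,n,np.round(k["point"],3),round(k["conf"],2))
s=sense();print(s["time_s"],s["tcp_pos"],np.round(s["ee_rot"],3),finger_overhang)
E
```

```text
scene jam_jar [ 0.16   0.305 -0.   ] 0.73
scene jam_jar [ 0.393  0.426 -0.001] 0.68
scene jam_jar [ 0.256  0.315 -0.   ] 0.6
scene tuna_tin [0.612 0.345 0.001] 0.82
scene plate_center [0.615 0.109 0.093] 0.56
scene plate_center [ 0.758  0.072 -0.002] 0.18
scene selector_grip [ 0.554 -0.019  0.082] 0.78
scene long_mark [0.581 0.019 0.081] 0.8
scene long_mark [0.614 0.342 0.   ] 0.31
top jam_jar [ 0.257  0.313 -0.002] 0.88
top jam_jar [ 0.156  0.307 -0.001] 0.85
top jam_jar [0.394 0.428 0.006] 0.78
top tuna_tin [0.615 0.347 0.001] 0.91
top tuna_tin [0.723 0.289 0.005] 0.23
top spice_jar [ 0.384  0.3   -0.004] 0.83
top plate_center [0.614 0.109 0.098] 0.75
top selector_grip [ 0.552 -0.026  0.081] 0.62
top long_mark [0.583 0.018 0.078] 0.74
top warmer [0.593 0.066 0.   ] 0.69
0.8 [ 0.25817447 -0.56916649  0.24756307] [[-0.911 -0.413  0.   ]
 [-0.413  0.911 -0.   ]
 [-0.    -0.    -1.   ]] 0.025
```

View pics/scene0.png

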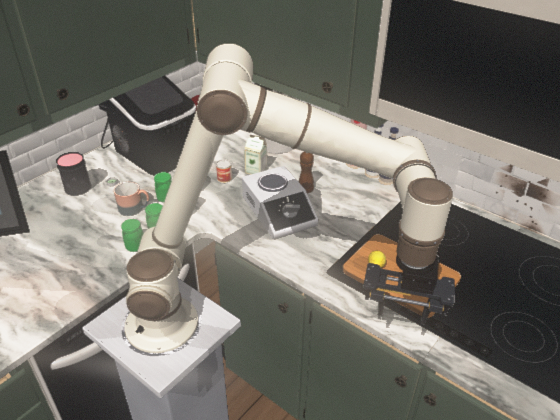

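View pics/top0.png

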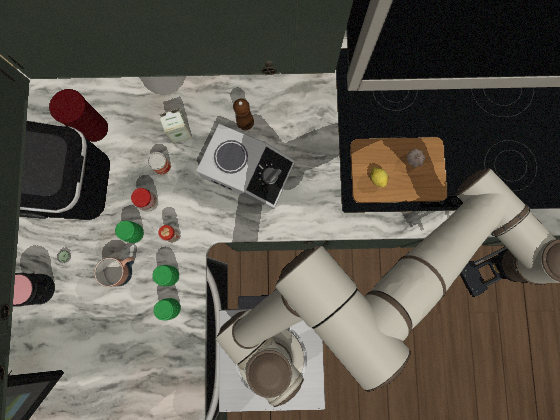

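The scene view shows the warmer near (280,205) and three green look-alikes at (132,235), (155,215) and (163,185). In the top view the red-lidded jar is at (142,198), between the spice jar (166,233) and the tin (158,162). The selector is at (268,175). Next I measure the red jar and zoom in on the warmer panel.

```bash
cat > h.py <<'E'
import numpy as np,cv2
def cloud(d):
    v,u=np.mgrid[:420,:560];z=d["depth"]
    P=np.stack([(u-d["cx"])/d["fx"]*z,(v-d["cy"])/d["fy"]*z,z],-1)
    W=(P-d["t"])@d["R"]; W[z==0]=np.nan; return W
def circ(p,q=None):
    from scipy.optimize import least_squares
    return cv2.minEnclosingCircle(p.astype(np.float32))
E
python3 - <<'E'
from h import *
from station import *
d=np.load("top0.npz");W=cloud(d);im=d["pixels"]
for n,(u,v) in dict(jar=(142,198),spice=(166,233),tin=(158,162),green=(129,231)).items():
    w=W[v-20:v+21,u-20:u+21].reshape(-1,3); zt=np.nanmax(W[v-3:v+4,u-3:u+4,2])
    w=w[(abs(w[:,2]-zt)<.006)]; (c,r)=circ(w[:,:2]); print(n,"top z",zt.round(3),"c",np.round(c,3),"mean",w.mean(0).round(3),"r",round(r,3),len(w))
w=W[120:190,200:262].reshape(-1,3); m=(abs(w[:,2]-.096)<.012); print(w[m][:,2].mean(),len(w))
for n in("top","scene"):
  capture(n)
  for t in("jam_jar","spice_jar","tuna_tin","selector_grip","plate_center","long_mark","warmer","tea_box","pepper_mill"):
    for k in tip_of(t,n)[:5]:
        if k["conf"]>.3: print(n,t,np.round(k["point"],3),round(k["conf"],2))
a=cv2.resize(im[110:220,100:300],None,fx=4,fy=4,interpolation=cv2.INTER_CUBIC);cv2.imwrite("pics/crop1.png",a)
E
```

```text
jar top z 0.095 c [0.495 0.385] mean [0.495 0.386 0.092] r 0.03 189
spice top z 0.113 c [0.384 0.304] mean [0.383 0.303 0.109] r 0.022 70
tin top z 0.075 c [0.613 0.345] mean [0.613 0.345 0.072] r 0.029 145
green top z 0.096 c [0.395 0.43 ] mean [0.395 0.431 0.092] r 0.029 192
0.09043683361713012 4340
top jam_jar [ 0.495  0.386 -0.002] 0.98
top jam_jar [0.396 0.426 0.002] 0.92
top jam_jar [0.254 0.315 0.   ] 0.7
top jam_jar [ 0.153  0.306 -0.002] 0.62
top spice_jar [ 0.386  0.301 -0.001] 0.6
top tuna_tin [0.614 0.348 0.003] 0.68
top selector_grip [ 0.554 -0.024  0.085] 0.79
top plate_center [0.617 0.109 0.096] 0.56
top long_mark [0.58  0.017 0.079] 0.67
top warmer [ 0.596  0.065 -0.002] 0.93
top tea_box [0.731 0.287 0.004] 0.59
top tea_box [ 0.595  0.066 -0.002] 0.55
top tea_box [ 0.549 -0.348  0.028] 0.5
top pepper_mill [0.756 0.071 0.   ] 0.78
scene jam_jar [ 0.156  0.304 -0.002] 0.91
scene jam_jar [ 0.257  0.316 -0.002] 0.63
scene jam_jar [ 0.394  0.425 -0.002] 0.6
scene tuna_tin [ 0.611  0.347 -0.003] 0.58
scene selector_grip [ 0.552 -0.019  0.085] 0.59
scene plate_center [0.614 0.107 0.091] 0.57
scene long_mark [0.585 0.021 0.075] 0.91
scene warmer [0.59  0.067 0.002] 0.66
scene tea_box [ 0.727  0.288 -0.001] 0.77
scene pepper_mill [ 0.758  0.07  -0.002] 0.73
```

View pics/crop1.png

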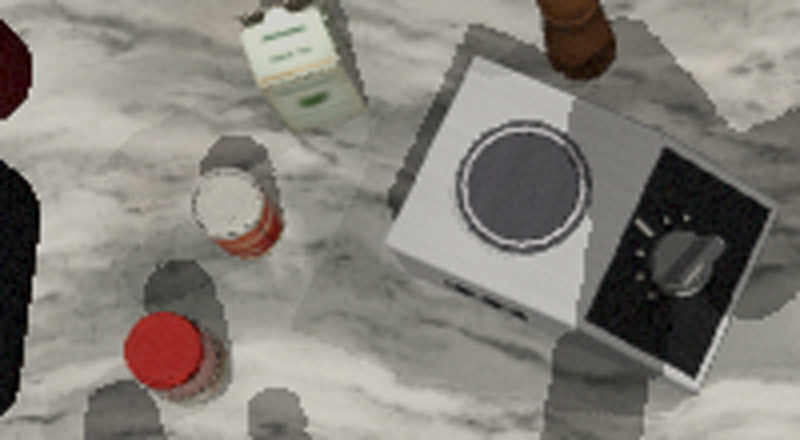

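The crop shows the jam jar's red lid at (165,350), the tin at (228,203) and the plate at (523,187). The knob is at about (687,262) with its bar pointing lower-left at a low stop; the long mark is at (643,228). The jar at (0.495, 0.386) fits the given sizes and the row, so I start moving.

{"method": "servo_tool", "body": {
  "slide": [
    [-0.034, 0.022, 0],
    [-0.068, 0.044, 0],
    [-0.102, 0.066, 0],
    [-0.136, 0.088, 0],
    [-0.17, 0.11, 0]
  ],
  "spin": [0, 0, 0, 0, 0],
  "grip": [0, 0, 0, 0, 0]
}}

```text
time_s: 2.22
tcp_pos: [0.3681, -0.3973, 0.2477]
ee_rot: [[-0.911, -0.413, 0.0], [-0.413, 0.911, -0.0], [-0.0, -0.0, -1.0]]
wrist_force: [1.3, -0.5, 0.7]
gripper_width: 1.001
gripper_force: 0.0
```

{"method": "servo_tool", "body": {
  "slide": [
    [-0.034, 0.022, 0],
    [-0.068, 0.044, 0],
    [-0.102, 0.066, 0],
    [-0.136, 0.088, 0],
    [-0.17, 0.11, 0]
  ],
  "spin": [0, 0, 0, 0, 0],
  "grip": [0, 0, 0, 0, 0]
}}

```text
time_s: 2.63
tcp_pos: [0.4777, -0.2265, 0.248]
ee_rot: [[-0.911, -0.413, 0.001], [-0.413, 0.911, -0.0], [-0.001, -0.001, -1.0]]
wrist_force: [-0.2, -0.3, 0.4]
gripper_width: 0.998
gripper_force: 0.0
```

{"method": "servo_tool", "body": {
  "slide": [
    [-0.018, 0.037, 0],
    [-0.036, 0.074, 0],
    [-0.054, 0.11, 0],
    [-0.072, 0.147, 0],
    [-0.09, 0.184, 0]
  ],
  "spin": [0, 0, 0, 0, 0],
  "grip": [0, 0, 0, 0, 0]
}}

```text
time_s: 3.05
tcp_pos: [0.4826, -0.0217, 0.2479]
ee_rot: [[-0.911, -0.413, 0.001], [-0.413, 0.911, 0.0], [-0.001, -0.0, -1.0]]
wrist_force: [1.4, 0.5, -0.2]
gripper_width: 0.999
gripper_force: 0.0
```

{"method": "servo_tool", "body": {
  "slide": [
    [-0.018, 0.037, 0],
    [-0.036, 0.074, 0],
    [-0.054, 0.11, 0],
    [-0.072, 0.147, 0],
    [-0.09, 0.184, 0]
  ],
  "spin": [0, 0, 0, 0, 0],
  "grip": [0, 0, 0, 0, 0]
}}

```text
time_s: 3.47
tcp_pos: [0.4885, 0.1832, 0.248]
ee_rot: [[-0.911, -0.413, 0.001], [-0.413, 0.911, 0.0], [-0.001, 0.0, -1.0]]
wrist_force: [1.3, 0.1, -0.5]
gripper_width: 0.998
gripper_force: 0.0
```

{"method": "servo_tool", "body": {
  "slide": [
    [-0.018, 0.037, 0],
    [-0.036, 0.074, 0],
    [-0.054, 0.11, 0],
    [-0.072, 0.147, 0],
    [-0.09, 0.184, 0]
  ],
  "spin": [0, 0, 0, 0, 0],
  "grip": [0, 0, 0, 0, 0]
}}

```text
time_s: 3.88
tcp_pos: [0.4945, 0.3879, 0.2478]
ee_rot: [[-0.911, -0.413, 0.0], [-0.413, 0.911, 0.0], [-0.0, 0.0, -1.0]]
wrist_force: [0.2, -0.0, 0.7]
gripper_width: 0.999
gripper_force: 0.0
```

{"method": "servo_tool", "body": {
  "slide": [
    [0, 0, 0.02],
    [0, 0, 0.04],
    [0, 0, 0.06],
    [0, 0, 0.06],
    [0, 0, 0.06]
  ],
  "spin": [0, 0, 0, 0, 0],
  "grip": [0, 0, 0, 0, 0]
}}

```text
time_s: 4.3
tcp_pos: [0.4946, 0.3855, 0.1868]
ee_rot: [[-0.911, -0.413, -0.001], [-0.413, 0.911, -0.002], [0.002, -0.002, -1.0]]
wrist_force: [0.6, 0.6, 0.2]
gripper_width: 1.002
gripper_force: 0.0
```

```bash
python3 - <<'E'
from station import *
import numpy as np,cv2
s=sense();R=np.array(s["ee_rot"]);p=np.array(s["tcp_pos"]);print(p,s["joints"])
print("to jar",R.T@(np.array([.495,.386,.062])-p))
d=capture("scene");cv2.imwrite("pics/s2.png",d["pixels"][100:320,60:360])
for c in("scene","top"):
  capture(c)
  for k in tip_of("jam_jar",c):
    if abs(k["point"][0]-.495)<.05:print(c,k)
E
```

```text
[0.4946467  0.38550674 0.18680989] [ 5.27037605e+01  2.49426003e+01 -4.07422878e+00  2.45338205e-02
 -6.11280467e+01 -1.18302992e+02]
to jar [-0.00078128  0.00049392  0.12480794]
scene {'point': [0.4902, 0.3869, 0.0006], 'conf': 0.68}
top {'point': [0.4969, 0.3862, -0.0015], 'conf': 0.82}
```

{"method": "servo_tool", "body": {
  "slide": [
    [0, 0, 0.025],
    [0, 0, 0.05],
    [0, 0, 0.075],
    [0, 0, 0.1],
    [0, 0, 0.125]
  ],
  "spin": [0, 0, 0, 0, 0],
  "grip": [0, 0, 0, 0, 0]
}}

```text
time_s: 4.97
tcp_pos: [0.4954, 0.3863, 0.0628]
ee_rot: [[-0.911, -0.413, 0.002], [-0.413, 0.911, 0.002], [-0.002, 0.001, -1.0]]
wrist_force: [0.3, -0.0, -0.1]
gripper_width: 0.997
gripper_force: 0.0
```

{"method": "servo_tool", "body": {
  "slide": [
    [0, 0, 0],
    [0, 0, 0],
    [0, 0, 0],
    [0, 0, 0],
    [0, 0, 0]
  ],
  "spin": [0, 0, 0, 0, 0],
  "grip": [0.1, 0.2, 0.3, 0.5, 0.6]
}}

```text
time_s: 5.38
tcp_pos: [0.4958, 0.3867, 0.0649]
ee_rot: [[-0.911, -0.413, 0.003], [-0.413, 0.911, 0.003], [-0.004, 0.001, -1.0]]
wrist_force: [-0.6, -0.4, 2.1]
gripper_width: 0.716
gripper_force: 30.0
```

{"method": "servo_tool", "body": {
  "slide": [
    [0, 0, 0],
    [0, 0, 0],
    [0, 0, 0],
    [0, 0, 0],
    [0, 0, 0]
  ],
  "spin": [0, 0, 0, 0, 0],
  "grip": [0.7, 0.8, 1, 1, 1]
}}

```text
time_s: 5.8
tcp_pos: [0.4958, 0.3867, 0.0649]
ee_rot: [[-0.91, -0.414, 0.003], [-0.414, 0.91, 0.002], [-0.004, 0.001, -1.0]]
wrist_force: [-0.7, -0.1, 6.9]
gripper_width: 0.718
gripper_force: 30.0
```

{"method": "servo_tool", "body": {
  "slide": [
    [0, 0, -0.01],
    [0, 0, -0.03],
    [0, 0, -0.06],
    [0, 0, -0.09],
    [0, 0, -0.12]
  ],
  "spin": [0, 0, 0, 0, 0],
  "grip": [1, 1, 1, 1, 1]
}}

```text
time_s: 6.22
tcp_pos: [0.4942, 0.3854, 0.1837]
ee_rot: [[-0.911, -0.413, -0.001], [-0.413, 0.911, -0.001], [0.001, -0.0, -1.0]]
wrist_force: [-0.2, 0.4, -2.1]
gripper_width: 0.718
gripper_force: 30.0
```

{"method": "servo_tool", "body": {
  "slide": [
    [0, 0, -0.01],
    [0, 0, -0.02],
    [0, 0, -0.02],
    [0, 0, -0.02],
    [0, 0, -0.02]
  ],
  "spin": [0, 0, 0, 0, 0],
  "grip": [1, 1, 1, 1, 1]
}}

```text
time_s: 6.63
tcp_pos: [0.4939, 0.3851, 0.2003]
ee_rot: [[-0.911, -0.413, -0.003], [-0.413, 0.911, -0.003], [0.004, -0.001, -1.0]]
wrist_force: [1.0, 0.7, -2.1]
gripper_width: 0.721
gripper_force: 30.0
```

```bash
python3 - <<'E'
from station import *
import numpy as np,cv2
s=sense();R=np.array(s["ee_rot"]);p=np.array(s["tcp_pos"]);print(p,R,s["wrist_force"],s["moment"])
d=capture("scene");cv2.imwrite("pics/s3.png",cv2.resize(d["pixels"][90:290,120:370],None,fx=3,fy=3))
for c in("scene","top"):
  capture(c)
  for n in("jam_jar","plate_center"):
    for k in tip_of(n,c)[:5]: print(c,n,k)
print("to plate",R.T@(np.array([.615,.1085,p[2]])-p))
E
```

```text
[0.4939495  0.38508287 0.2003076 ] [[-0.91088375 -0.41265105 -0.00314575]
 [-0.41264355  0.91088836 -0.00277561]
 [ 0.00401079 -0.00123018 -0.9999912 ]] [ 0.9630157   0.7249878  -2.08190454] [0.019154   0.05376185 0.01543171]
scene jam_jar {'point': [0.4884, 0.3855, 0.1366], 'conf': 0.92}
scene jam_jar {'point': [0.2567, 0.3177, -0.0018], 'conf': 0.9}
scene jam_jar {'point': [0.3917, 0.4268, 0.0006], 'conf': 0.6}
scene jam_jar {'point': [0.3826, 0.3047, 0.0014], 'conf': 0.27}
scene plate_center {'point': [0.6107, 0.1055, 0.0942], 'conf': 0.6}
top jam_jar {'point': [0.1552, 0.3089, -0.0005], 'conf': 0.6}
top jam_jar {'point': [0.2563, 0.3161, -0.0003], 'conf': 0.57}
top jam_jar {'point': [0.4, 0.4283, 0.0019], 'conf': 0.55}
top jam_jar {'point': [0.4935, 0.3854, 0.1343], 'conf': 0.52}
top plate_center {'point': [0.6146, 0.1118, 0.0937], 'conf': 0.77}
to plate [ 0.00386721 -0.30188773  0.00038689]
```

View pics/s3.png

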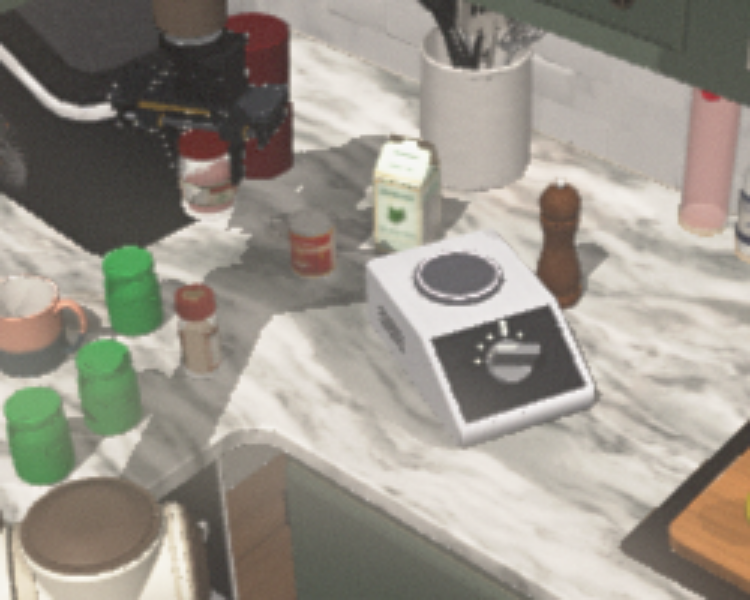

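The jar is held upright above its place, at (205,170) in the crop, with its underside about 65 mm below the TCP. The tin and spice jar have not moved. Next I carry the jar to the plate.

{"method": "servo_tool", "body": {
  "slide": [
    [0, -0.015, 0],
    [0.001, -0.045, 0],
    [0.002, -0.08, 0],
    [0.002, -0.115, 0],
    [0.002, -0.15, 0]
  ],
  "spin": [0, 0, 0, 0, 0],
  "grip": [1, 1, 1, 1, 1]
}}

```text
time_s: 7.4
tcp_pos: [0.5553, 0.2466, 0.2027]
ee_rot: [[-0.91, -0.414, 0.0], [-0.414, 0.91, -0.0], [0.0, -0.0, -1.0]]
wrist_force: [0.9, -0.2, -0.9]
gripper_width: 0.714
gripper_force: 30.0
```

{"method": "servo_tool", "body": {
  "slide": [
    [0, -0.035, 0],
    [0.001, -0.07, 0],
    [0.002, -0.105, 0],
    [0.002, -0.135, 0],
    [0.002, -0.152, 0]
  ],
  "spin": [0, 0, 0, 0, 0],
  "grip": [1, 1, 1, 1, 1]
}}

```text
time_s: 7.82
tcp_pos: [0.6167, 0.1054, 0.2026]
ee_rot: [[-0.912, -0.41, -0.0], [-0.41, 0.912, -0.001], [0.0, -0.001, -1.0]]
wrist_force: [0.6, 1.5, -1.9]
gripper_width: 0.716
gripper_force: 30.0
```

{"method": "servo_tool", "body": {
  "slide": [
    [0, 0, 0.01],
    [0, 0, 0.02],
    [0, 0, 0.025],
    [0, 0, 0.025],
    [0, 0, 0.025]
  ],
  "spin": [0, 0, 0, 0, 0],
  "grip": [1, 1, 1, 1, 1]
}}

```text
time_s: 8.23
tcp_pos: [0.6154, 0.11, 0.1768]
ee_rot: [[-0.91, -0.415, -0.001], [-0.415, 0.91, -0.001], [0.002, -0.0, -1.0]]
wrist_force: [0.4, -0.3, -1.7]
gripper_width: 0.719
gripper_force: 30.0
```

```bash
python3 - <<'E'
from station import *
import numpy as np
s=sense();R=np.array(s["ee_rot"]);p=np.array(s["tcp_pos"]);print(p,R[:,2],s["wrist_force"])
print("to plate",R.T@(np.array([.6142,.1085,.159])-p))
for c in("scene","top"):
  capture(c)
  for k in tip_of("jam_jar",c):
   if k["point"][0]>.55:print(c,k)
E
```

```text
[0.61536549 0.10996751 0.17684598] [-1.36713472e-03 -7.33913939e-04 -9.99998796e-01] [ 0.37656969 -0.25179502 -1.68816924]
to plate [ 0.00164132 -0.00085058  0.01784863]
scene {'point': [0.6113, 0.1098, 0.112], 'conf': 0.95}
top {'point': [0.613, 0.1128, 0.1121], 'conf': 0.75}
```

{"method": "servo_tool", "body": {
  "slide": [
    [0.001, -0.001, 0.004],
    [0.001, -0.001, 0.008],
    [0.001, -0.001, 0.012],
    [0.001, -0.001, 0.016],
    [0.001, -0.001, 0.016]
  ],
  "spin": [0, 0, 0, 0, 0],
  "grip": [1, 1, 1, 1, 1]
}}

```text
time_s: 8.85
tcp_pos: [0.6147, 0.1076, 0.1601]
ee_rot: [[-0.911, -0.413, -0.002], [-0.413, 0.911, -0.001], [0.002, 0.0, -1.0]]
wrist_force: [-0.3, -0.2, -2.5]
gripper_width: 0.717
gripper_force: 30.0
```

{"method": "servo_tool", "body": {
  "slide": [
    [0, 0, 0.001],
    [0, 0, 0.002],
    [0, 0, 0.002],
    [0, 0, 0.002],
    [0, 0, 0.002]
  ],
  "spin": [0, 0, 0, 0, 0],
  "grip": [1, 1, 1, 1, 1]
}}

```text
time_s: 9.27
tcp_pos: [0.6155, 0.1079, 0.1597]
ee_rot: [[-0.911, -0.413, 0.0], [-0.413, 0.911, 0.0], [-0.0, -0.0, -1.0]]
wrist_force: [-0.6, -0.0, -2.4]
gripper_width: 0.72
gripper_force: 30.0
```

{"method": "servo_tool", "body": {
  "slide": [
    [0, 0, 0.001],
    [0, 0, 0.002],
    [0, 0, 0.002],
    [0, 0, 0.002],
    [0, 0, 0.002]
  ],
  "spin": [0, 0, 0, 0, 0],
  "grip": [1, 1, 1, 1, 1]
}}

```text
time_s: 9.68
tcp_pos: [0.6156, 0.1079, 0.1589]
ee_rot: [[-0.911, -0.413, 0.001], [-0.413, 0.911, 0.0], [-0.001, -0.0, -1.0]]
wrist_force: [-3.2, -0.4, 5.9]
gripper_width: 0.717
gripper_force: 30.0
```

{"method": "servo_tool", "body": {
  "slide": [
    [0, 0, 0],
    [0, 0, 0],
    [0, 0, 0],
    [0, 0, 0],
    [0, 0, 0]
  ],
  "spin": [0, 0, 0, 0, 0],
  "grip": [1, 1, 1, 1, 1]
}}

```text
time_s: 10.1
tcp_pos: [0.6156, 0.1079, 0.1589]
ee_rot: [[-0.911, -0.413, 0.001], [-0.413, 0.911, 0.0], [-0.001, -0.0, -1.0]]
wrist_force: [-3.2, 0.3, 4.9]
gripper_width: 0.716
gripper_force: 30.0
```

{"method": "servo_tool", "body": {
  "slide": [
    [0, 0, 0],
    [0, 0, 0],
    [0, 0, 0],
    [0, 0, 0],
    [0, 0, 0]
  ],
  "spin": [0, 0, 0, 0, 0],
  "grip": [0.25, 0.15, 0.05, 0, 0]
}}

```text
time_s: 10.52
tcp_pos: [0.6155, 0.1079, 0.1572]
ee_rot: [[-0.911, -0.413, -0.0], [-0.413, 0.911, -0.0], [0.0, 0.0, -1.0]]
wrist_force: [0.5, 0.1, 0.4]
gripper_width: 0.952
gripper_force: 0.0
```

{"method": "servo_tool", "body": {
  "slide": [
    [0, 0, 0],
    [0, 0, 0],
    [0, 0, -0.01],
    [0, 0, -0.03],
    [0, 0, -0.06]
  ],
  "spin": [0, 0, 0, 0, 0],
  "grip": [0, 0, 0, 0, 0]
}}

```text
time_s: 10.93
tcp_pos: [0.614, 0.1074, 0.216]
ee_rot: [[-0.911, -0.413, -0.006], [-0.413, 0.911, -0.002], [0.006, 0.001, -1.0]]
wrist_force: [0.8, -0.0, -0.3]
gripper_width: 1.0
gripper_force: 0.0
```

{"method": "servo_tool", "body": {
  "slide": [
    [0, 0, -0.03],
    [0, 0, -0.05],
    [0, 0, -0.07],
    [0, 0, -0.07],
    [0, 0, -0.07]
  ],
  "spin": [0, 0, 0, 0, 0],
  "grip": [0, 0, 0, 0, 0]
}}

```text
time_s: 11.35
tcp_pos: [0.6158, 0.108, 0.2897]
ee_rot: [[-0.911, -0.413, 0.004], [-0.413, 0.911, 0.002], [-0.004, 0.0, -1.0]]
wrist_force: [-0.1, -0.6, -0.1]
gripper_width: 1.001
gripper_force: 0.0
```

{"method": "servo_tool", "body": {
  "slide": [
    [0, 0.04, 0],
    [0, 0.08, 0],
    [0, 0.12, 0],
    [0, 0.15, 0],
    [0, 0.15, 0]
  ],
  "spin": [-7, -14, -21, -28, -35],
  "grip": [0, 0, 0, 0, 0]
}}

```text
time_s: 11.77
tcp_pos: [0.551, 0.2484, 0.2862]
ee_rot: [[-0.499, -0.866, -0.002], [-0.866, 0.499, -0.0], [0.001, 0.002, -1.0]]
wrist_force: [1.1, -0.1, 0.7]
gripper_width: 0.999
gripper_force: 0.0
```

```bash
python3 - <<'E'
from station import *
from h import *
s=sense();R=np.array(s["ee_rot"]);p=np.array(s["tcp_pos"]);print(p,R,s["joints"],s["wrist_force"])
for c in("scene","top"):
  d=capture(c); np.savez(f"{c}1.npz",**d)
  for n in("jam_jar","selector_grip","long_mark","plate_center"):
   for k in tip_of(n,c):
    if k["point"][0]>.5:print(c,n,k)
W=cloud(d);im=d["pixels"]
m=(W[...,2]>.17)&(W[...,2]<.195)&(abs(W[...,0]-.615)<.05)&(abs(W[...,1]-.108)<.05)
print("lid",W[m].mean(0),m.sum(),np.median(W[m][:,2]),circ(W[m][:,:2]))
a=cv2.resize(im[110:230,180:320],None,fx=5,fy=5,interpolation=cv2.INTER_CUBIC);cv2.imwrite("pics/c4.png",a)
E
```

```text
[0.55104044 0.24844738 0.28622301] [[-4.99436927e-01 -8.66347430e-01 -2.21039689e-03]
 [-8.66349390e-01  4.99438401e-01 -1.34840142e-04]
 [ 1.22077550e-03  1.84763185e-03 -9.99997548e-01]] [ 39.56250327  18.75152788   1.13958448  -0.07833711 -72.49062835
 -69.50171137] [ 1.11849345 -0.07664224  0.69441876]
scene jam_jar {'point': [0.6136, 0.1094, 0.0961], 'conf': 0.79}
scene selector_grip {'point': [0.5527, -0.0152, 0.0834], 'conf': 0.55}
scene long_mark {'point': [0.5826, 0.022, 0.0789], 'conf': 0.55}
scene plate_center {'point': [0.6114, 0.1074, 0.0914], 'conf': 0.88}
top jam_jar {'point': [0.6139, 0.1095, 0.0906], 'conf': 0.86}
top selector_grip {'point': [0.5533, -0.0254, 0.0845], 'conf': 0.57}
top long_mark {'point': [0.5829, 0.0157, 0.0781], 'conf': 0.83}
lid [0.61211811 0.10687179 0.18380206] 328 0.1840055355048594 ((0.6129523515701294, 0.10633279383182526), 0.03011702559888363)
```

View pics/c4.png

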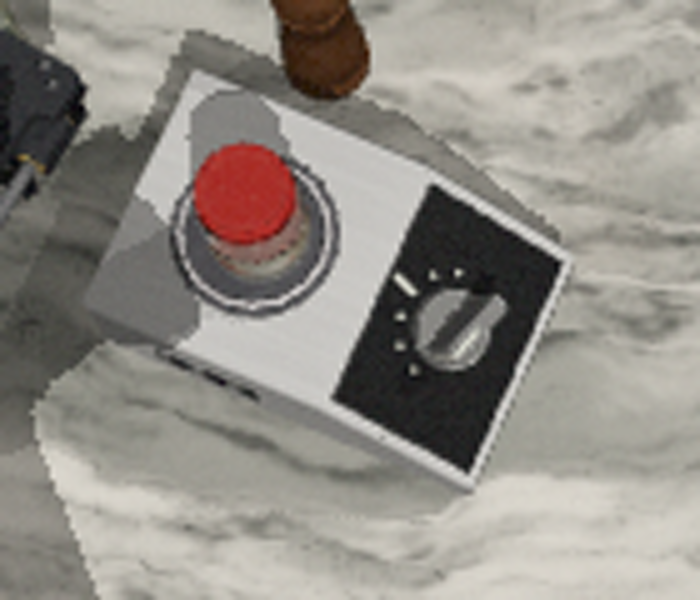

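The jar stands in the ring, lid at (245,195) in the crop and plate around (255,230). The knob bar runs from (425,360) to (500,305), with the long mark at (405,284). Now I measure the bar angle and work out the push arc.

```bash
cat >> h.py <<'E'
PL=np.array([.614,.108]);yaw=np.arctan2(.9063,.4226)
X=np.array([np.cos(yaw),np.sin(yaw),0]);Y=np.array([-X[1],X[0],0]);Z=np.array([0,0,1.])
O=np.r_[PL,0]-.05*X
N=Z*np.cos(np.pi/6)-X*.5; U=X*np.cos(np.pi/6)+Z*.5
C=O-.08*X+.059*Z
def knob(d,show=True):
    W=cloud(d);q=W-C;h=q@N;u=q@U;y=q@Y
    m=(h>.030)&(h<.047)&(np.hypot(u,y)<.032)
    p=np.stack([u[m],y[m]],1);mu=p.mean(0);w,v=np.linalg.eigh(np.cov(p.T));a=v[:,1]
    ang=np.degrees(np.arctan2(a[1],a[0]))%180
    print("bar n",m.sum(),"h",np.median(h[m]),"centre u,y",mu.round(4),"sd",np.sqrt(w).round(4),"ang from upslope to +y",ang.round(1),"=> joint",(1.25-np.radians(ang if ang<90 else ang-180)).round(2))
    return m
E
python3 - <<'E'
from h import *
for c in("top0","top1","scene1"):
    d=np.load(c+".npz");knob(d)
    W=cloud(d);q=W-C;h=q@N;m=(abs(h)<.006)&(abs(q@U)<.06)&(abs(q@Y)<.08);print(" panel h",np.median(h[m]),m.sum())
    # white marks on panel
    im=d["pixels"];w=m&(im.min(2)>110)&(np.hypot(q@U,q@Y)<.06)&(np.hypot(q@U,q@Y)>.03)
    print(" marks",[(round(float(np.degrees(np.arctan2(t@Y,t@U)))),round(float(np.hypot(t@U,t@Y)),3)) for t in q[w]][:25])
print("grip",C+.029*N)
E
```

```text
bar n 78 h 0.03874482825860454 centre u,y [0.0054 0.0018] sd [0.0042 0.0149] ang from upslope to +y 72.7 => joint -0.02
 panel h -0.0006275624081364557 1469
 marks [(-10, 0.06), (-63, 0.037), (-13, 0.051), (-3, 0.06), (-15, 0.045), (0, 0.058), (-14, 0.041), (4, 0.06), (-13, 0.037), (13, 0.059), (16, 0.059), (-150, 0.057), (-157, 0.059), (-160, 0.054), (-163, 0.056), (-167, 0.053), (-171, 0.053), (-175, 0.052), (-179, 0.052), (178, 0.053), (178, 0.054), (174, 0.053), (171, 0.055), (166, 0.054), (163, 0.056)]
bar n 80 h 0.03855833134936802 centre u,y [0.0054 0.0014] sd [0.0042 0.0146] ang from upslope to +y 72.5 => joint -0.02
 panel h -0.0006492830991499731 1489
 marks [(-18, 0.059), (-10, 0.06), (-42, 0.039), (-63, 0.037), (-8, 0.057), (-14, 0.051), (-17, 0.048), (-40, 0.036), (-5, 0.057), (-9, 0.051), (-13, 0.047), (-13, 0.046), (-9, 0.046), (-12, 0.043), (-17, 0.039), (3, 0.058), (-11, 0.039), (-14, 0.037), (6, 0.058), (10, 0.059), (12, 0.057), (19, 0.059), (15, 0.04), (14, 0.037), (-153, 0.059)]
bar n 68 h 0.039107136843871945 centre u,y [-0.0011  0.0044] sd [0.0046 0.0143] ang from upslope to +y 69.9 => joint 0.03
 panel h 0.000278155475980286 1202
 marks [(-13, 0.058), (2, 0.057), (-1, 0.056), (-10, 0.058), (-13, 0.056), (-18, 0.058), (-19, 0.054), (9, 0.057), (5, 0.057), (2, 0.055), (0, 0.053), (-7, 0.055), (-9, 0.054), (15, 0.059), (11, 0.058), (8, 0.052), (2, 0.053), (-8, 0.05), (-13, 0.05), (-15, 0.048), (21, 0.058), (19, 0.055), (-5, 0.045), (-10, 0.045), (-14, 0.044)]
grip [ 0.5529334  -0.02296228  0.08411474]
```

```bash
cat > plan.py <<'E'
from h import *
from station import sense
G=C+.029*N+.002*X+.002*Y
s=sense();R=np.array(s["ee_rot"]);p=np.array(s["tcp_pos"]);j=np.degrees(np.arctan2(R[1,1],R[0,1]))
a=R[:2,1];b=R[:2,0]
ha,hb=.015,.0095
def plan(th,zt,gap=0,sc=.018):
    f=1.25-th;B=np.cos(f)*U+np.sin(f)*Y;M=-np.sin(f)*U+np.cos(f)*Y
    if f>0: q=G+sc*B+(.007+gap)*M+.012*N; l=B[:2]/np.hypot(*B[:2]); n=np.array([-l[1],l[0]])
    else:
        q=G+sc*B+(.007+gap)*M; k=(zt-q[2])/N[2]; q=q+k*N; n=M[:2]/np.hypot(*M[:2])
    cor=[sa*ha*a+sb*hb*b for sa in(-1,1) for sb in(-1,1)]
    c0=min(cor,key=lambda v:v@n); ctr=q[:2]-c0
    low=min(((np.r_[ctr+v,zt]-G)@N) for v in cor)
    hi=(np.r_[q[:2],zt]-G)@N
    return np.r_[ctr,zt+.025],low,hi
E
python3 - <<'E'
from plan import *
print("G",G,"jaw",j,p)
for zt in(.082,.088,.093):
  for th in(0,.5,1.,1.25,1.4,1.5):
    c,low,hi=plan(th,zt,.006 if th==0 else 0); print(zt,th,c.round(4),"low %.4f contact-h %.4f"%(low,hi),"tool shift",(R.T@(c-p)).round(4))
E
```

```text
G [ 0.55196598 -0.02030445  0.08411474] jaw 149.27820712973187 [0.55376525 0.24369787 0.28745444]
0.082 0 [ 0.51   -0.0225  0.107 ] low 0.0026 contact-h 0.0041 tool shift [ 0.2512 -0.0984  0.1805]
0.082 0.5 [ 0.519  -0.0123  0.107 ] low -0.0040 contact-h -0.0025 tool shift [ 0.2378 -0.1009  0.1805]
0.082 1.0 [ 0.5272 -0.0092  0.107 ] low -0.0071 contact-h -0.0056 tool shift [ 0.2309 -0.1064  0.1805]
0.082 1.25 [0.5372 0.0021 0.107 ] low -0.0143 contact-h -0.0128 tool shift [ 0.2161 -0.1092  0.1805]
0.082 1.4 [0.5498 0.0181 0.107 ] low -0.0243 contact-h -0.0133 tool shift [ 0.1959 -0.1118  0.1805]
0.082 1.5 [0.5517 0.0177 0.107 ] low -0.0245 contact-h -0.0135 tool shift [ 0.1953 -0.1137  0.1805]
0.088 0 [ 0.51   -0.0225  0.113 ] low 0.0078 contact-h 0.0092 tool shift [ 0.2512 -0.0984  0.1745]
0.088 0.5 [ 0.519  -0.0123  0.113 ] low 0.0012 contact-h 0.0027 tool shift [ 0.2378 -0.1009  0.1745]
0.088 1.0 [ 0.5272 -0.0092  0.113 ] low -0.0019 contact-h -0.0004 tool shift [ 0.2309 -0.1064  0.1745]
0.088 1.25 [ 0.5357 -0.001   0.113 ] low -0.0074 contact-h -0.0059 tool shift [ 0.2196 -0.1095  0.1745]
0.088 1.4 [0.5483 0.015  0.113 ] low -0.0173 contact-h -0.0064 tool shift [ 0.1993 -0.1122  0.1745]
0.088 1.5 [0.5502 0.0145 0.113 ] low -0.0175 contact-h -0.0066 tool shift [ 0.1988 -0.114   0.1745]
0.093 0 [ 0.51   -0.0225  0.118 ] low 0.0121 contact-h 0.0136 tool shift [ 0.2512 -0.0984  0.1695]
0.093 0.5 [ 0.519  -0.0123  0.118 ] low 0.0056 contact-h 0.0071 tool shift [ 0.2378 -0.1009  0.1695]
0.093 1.0 [ 0.5272 -0.0092  0.118 ] low 0.0024 contact-h 0.0039 tool shift [ 0.2309 -0.1064  0.1695]
0.093 1.25 [ 0.5345 -0.0037  0.118 ] low -0.0016 contact-h -0.0001 tool shift [ 0.2225 -0.1098  0.1695]
0.093 1.4 [0.5471 0.0124 0.118 ] low -0.0116 contact-h -0.0006 tool shift [ 0.2022 -0.1125  0.1695]
0.093 1.5 [0.549  0.0119 0.118 ] low -0.0118 contact-h -0.0008 tool shift [ 0.2016 -0.1143  0.1695]
```

{"method": "servo_tool", "body": {
  "slide": [
    [0.026, -0.01, 0],
    [0.052, -0.02, 0],
    [0.08, -0.03, 0],
    [0.106, -0.04, 0],
    [0.131, -0.049, 0]
  ],
  "spin": [0, 0, 0, 0, 0],
  "grip": [0.5, 1, 1, 1, 1]
}}

```text
time_s: 12.68
tcp_pos: [0.5286, 0.105, 0.2877]
ee_rot: [[-0.51, -0.86, 0.0], [-0.86, 0.51, 0.0], [-0.0, -0.0, -1.0]]
wrist_force: [-0.3, 0.9, -0.1]
gripper_width: 0.708
gripper_force: 0.0
```

{"method": "servo_tool", "body": {
  "slide": [
    [0.026, -0.01, 0],
    [0.052, -0.02, 0],
    [0.08, -0.03, 0],
    [0.106, -0.04, 0],
    [0.131, -0.049, 0]
  ],
  "spin": [0, 0, 0, 0, 0],
  "grip": [1, 1, 1, 1, 1]
}}

```text
time_s: 13.1
tcp_pos: [0.5039, -0.0327, 0.2878]
ee_rot: [[-0.51, -0.86, 0.001], [-0.86, 0.51, 0.0], [-0.0, -0.0, -1.0]]
wrist_force: [0.1, 0.3, 0.7]
gripper_width: 0.324
gripper_force: 0.0
```

{"method": "servo_tool", "body": {
  "slide": [
    [0, 0, 0.03],
    [0, 0, 0.06],
    [0, 0, 0.09],
    [0, 0, 0.12],
    [0, 0, 0.12]
  ],
  "spin": [0, 0, 0, 0, 0],
  "grip": [1, 1, 1, 1, 1]
}}

```text
time_s: 13.52
tcp_pos: [0.5004, -0.032, 0.1622]
ee_rot: [[-0.512, -0.859, -0.012], [-0.859, 0.512, -0.001], [0.007, 0.01, -1.0]]
wrist_force: [-1.2, 0.4, 0.1]
gripper_width: 0.02
gripper_force: 0.0
```

```bash
python3 - <<'E'
from plan import *
from station import capture
print("jaw",j,p,s["gripper_width"],s["wrist_force"])
for th in(0,.25,.5,.75,1.,1.25,1.4,1.5):
    c,low,hi=plan(th,.089); print(th,c.round(4),"low %.4f contact-h %.4f"%(low,hi),"tool shift",(R.T@(c-p)).round(4))
d=capture("scene");cv2.imwrite("pics/s5.png",cv2.resize(d["pixels"][130:260,200:360],None,fx=5,fy=4.6,interpolation=cv2.INTER_CUBIC)[:598])
# closed fingers' footprint from depth
for c in("top","scene"):
    W=cloud(capture(c));m=(W[...,2]>p[2]-.027)&(W[...,2]<p[2]-.005)&(np.hypot(W[...,0]-p[0],W[...,1]-p[1])<.05)
    t=(W[m]-p)@R; print(c,m.sum(),t.min(0) if m.any() else 0,t.max(0) if m.any() else 0)
E
```

```text
jaw 149.21645079919202 [ 0.50038891 -0.03198075  0.16219582] 0.019654724015257318 [-1.21910296  0.40678303  0.06813623]
0 [ 0.5138 -0.0188  0.114 ] low 0.0061 contact-h 0.0076 tool shift [-0.0185 -0.0053  0.048 ]
0.25 [ 0.5159 -0.0152  0.114 ] low 0.0041 contact-h 0.0056 tool shift [-0.0227 -0.0052  0.048 ]
0.5 [ 0.519  -0.0123  0.114 ] low 0.0021 contact-h 0.0036 tool shift [-0.0268 -0.0064  0.0479]
0.75 [ 0.5228 -0.0102  0.114 ] low 0.0003 contact-h 0.0018 tool shift [-0.0305 -0.0086  0.0479]
1.0 [ 0.5272 -0.0091  0.114 ] low -0.0011 contact-h 0.0004 tool shift [-0.0337 -0.0119  0.0478]
1.25 [ 0.5355 -0.0016  0.114 ] low -0.0063 contact-h -0.0048 tool shift [-0.0444 -0.015   0.0477]
1.4 [0.5481 0.0145 0.114 ] low -0.0162 contact-h -0.0052 tool shift [-0.0647 -0.0177  0.0476]
1.5 [0.55  0.014 0.114] low -0.0164 contact-h -0.0054 tool shift [-0.0653 -0.0195  0.0475]
top 0 0 0
scene 31 [-0.01910148 -0.00823789  0.00531654] [0.01590897 0.00860858 0.02050551]
```

View pics/s5.png

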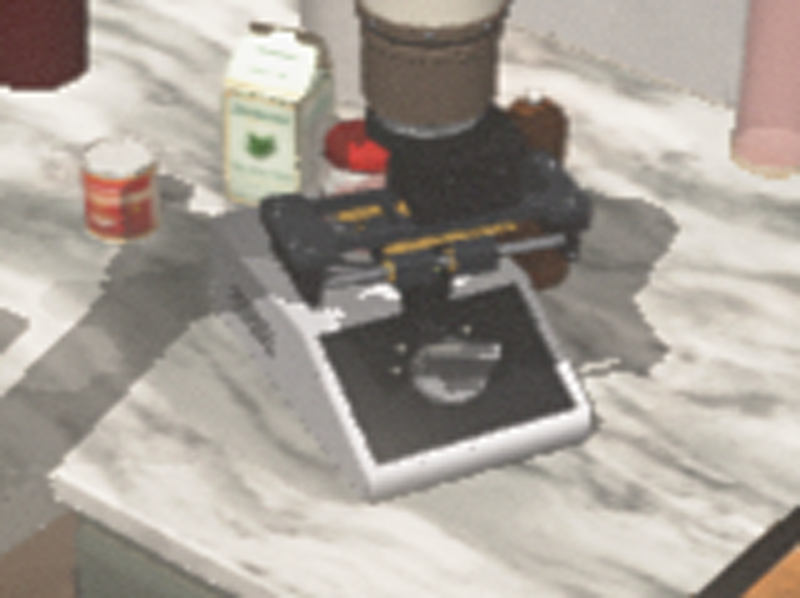

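The scene crop shows the closed fingers at (425,300) above the knob (455,365) and clear of the jar. They are only about 17 mm across along the jaw axis, so I descend and replan with that size.

{"method": "servo_tool", "body": {
  "slide": [
    [0, 0, 0.02],
    [0, 0, 0.04],
    [0, 0, 0.053],
    [0, 0, 0.053],
    [0, 0, 0.053]
  ],
  "spin": [0, 0, 0, 0, 0],
  "grip": [1, 1, 1, 1, 1]
}}

```text
time_s: 14.08
tcp_pos: [0.5058, -0.0307, 0.1162]
ee_rot: [[-0.509, -0.861, 0.003], [-0.861, 0.509, 0.0], [-0.002, -0.002, -1.0]]
wrist_force: [-0.4, 0.5, -0.1]
gripper_width: 0.007
gripper_force: 0.0
```

```bash
sed -i 's/ha,hb=.015/ha,hb=.0085/' plan.py; python3 - <<'E'
from plan import *
print("jaw",j,p,s["gripper_width"],s["wrist_force"])
for sc in (.018,.012):
 for th in(0,.25,.5,.75,1.,1.25,1.4,1.5):
    c,low,hi=plan(th,.089,0,sc); print(th,c.round(4),"low %.4f contact-h %.4f"%(low,hi),"tool shift",(R.T@(c-p)).round(4))
E
```

```text
jaw 149.42935021409778 [ 0.50575406 -0.03073761  0.11624311] 0.0065602210428046225 [-0.40155262  0.47759884 -0.13579283]
0 [ 0.5194 -0.0222  0.114 ] low 0.0068 contact-h 0.0076 tool shift [-0.0143 -0.0074  0.0023]
0.25 [ 0.5215 -0.0186  0.114 ] low 0.0047 contact-h 0.0056 tool shift [-0.0185 -0.0074  0.0023]
0.5 [ 0.5246 -0.0157  0.114 ] low 0.0028 contact-h 0.0036 tool shift [-0.0226 -0.0085  0.0023]
0.75 [ 0.5284 -0.0136  0.114 ] low 0.0010 contact-h 0.0018 tool shift [-0.0263 -0.0108  0.0023]
1.0 [ 0.5328 -0.0125  0.114 ] low -0.0004 contact-h 0.0004 tool shift [-0.0295 -0.0141  0.0023]
1.25 [ 0.5411 -0.0049  0.114 ] low -0.0056 contact-h -0.0048 tool shift [-0.0402 -0.0173  0.0023]
1.4 [0.5536 0.0112 0.114 ] low -0.0155 contact-h -0.0052 tool shift [-0.0604 -0.0199  0.0024]
1.5 [0.5555 0.0107 0.114 ] low -0.0157 contact-h -0.0054 tool shift [-0.061  -0.0218  0.0024]
0 [ 0.5239 -0.0261  0.114 ] low 0.0076 contact-h 0.0085 tool shift [-0.0132 -0.0133  0.0023]
0.25 [ 0.5249 -0.0233  0.114 ] low 0.0061 contact-h 0.0070 tool shift [-0.0162 -0.0127  0.0023]
0.5 [ 0.5267 -0.0208  0.114 ] low 0.0047 contact-h 0.0055 tool shift [-0.0192 -0.013   0.0023]
0.75 [ 0.5291 -0.0189  0.114 ] low 0.0033 contact-h 0.0041 tool shift [-0.022  -0.0141  0.0023]
1.0 [ 0.5321 -0.0177  0.114 ] low 0.0021 contact-h 0.0029 tool shift [-0.0246 -0.016   0.0023]
1.25 [ 0.5381 -0.0112  0.114 ] low -0.0021 contact-h -0.0013 tool shift [-0.0333 -0.0179  0.0023]
1.4 [0.5499 0.0053 0.114 ] low -0.0121 contact-h -0.0018 tool shift [-0.0535 -0.0197  0.0024]
1.5 [0.5513 0.0052 0.114 ] low -0.0124 contact-h -0.0021 tool shift [-0.0542 -0.021   0.0024]
```

{"method": "servo_tool", "body": {
  "slide": [
    [-0.014, -0.007, 0.001],
    [-0.0185, -0.0075, 0.001],
    [-0.0225, -0.0085, 0.001],
    [-0.0265, -0.011, 0.001],
    [-0.0295, -0.014, 0.001]
  ],
  "spin": [0, 0, 0, 0, 0],
  "grip": [1, 1, 1, 1, 1]
}}

```text
time_s: 14.5
tcp_pos: [0.5287, -0.0137, 0.1151]
ee_rot: [[-0.51, -0.86, -0.006], [-0.86, 0.51, -0.002], [0.004, 0.004, -1.0]]
wrist_force: [-10.8, -1.2, 8.4]
gripper_width: 0.009
gripper_force: 5.5
```

```bash
python3 - <<'E'
from plan import *
from station import capture
print("jaw",j,p,s["wrist_force"],s["moment"])
for c in("top","scene"): d=capture(c);knob(d)
cv2.imwrite("pics/s6.png",cv2.resize(d["pixels"][150:250,230:350],None,fx=6,fy=6,interpolation=cv2.INTER_CUBIC)[:598])
for th in(1.,1.25,1.4,1.5):
    c,low,hi=plan(th,.089,0,.018); print(th,c.round(4),"tool shift",(R.T@(c-p)).round(4))
E
```

```text
jaw 149.36229101455822 [ 0.52869199 -0.0136518   0.11513311] [-10.77271727  -1.24939059   8.36120539] [-0.23027207  3.19123294  0.036127  ]
bar n 0 h nan centre u,y [nan nan] sd [nan nan] ang from upslope to +y nan => joint nan
bar n 58 h 0.039146382212250384 centre u,y [-0.008   0.0034] sd [0.0067 0.012 ] ang from upslope to +y 58.8 => joint 0.22
1.0 [ 0.5328 -0.0125  0.114 ] tool shift [-0.0031 -0.003   0.0011]
1.25 [ 0.5411 -0.0049  0.114 ] tool shift [-0.0138 -0.0062  0.001 ]
1.4 [0.5537 0.0112 0.114 ] tool shift [-0.0341 -0.0088  0.0009]
1.5 [0.5555 0.0107 0.114 ] tool shift [-0.0346 -0.0107  0.0009]h.py:17: RuntimeWarning: Mean of empty slice.
  p=np.stack([u[m],y[m]],1);mu=p.mean(0);w,v=np.linalg.eigh(np.cov(p.T));a=v[:,1]
  ret = um.true_divide(
  avg = a.mean(axis, **keepdims_kw)
h.py:17: RuntimeWarning: Degrees of freedom <= 0 for slice
  p=np.stack([u[m],y[m]],1);mu=p.mean(0);w,v=np.linalg.eigh(np.cov(p.T));a=v[:,1]
  c *= np.true_divide(1, fact)
  c *= np.true_divide(1, fact)
  return _methods._mean(a, axis=axis, dtype=dtype,
  ret = ret.dtype.type(ret / rcount)
```

View pics/s6.png

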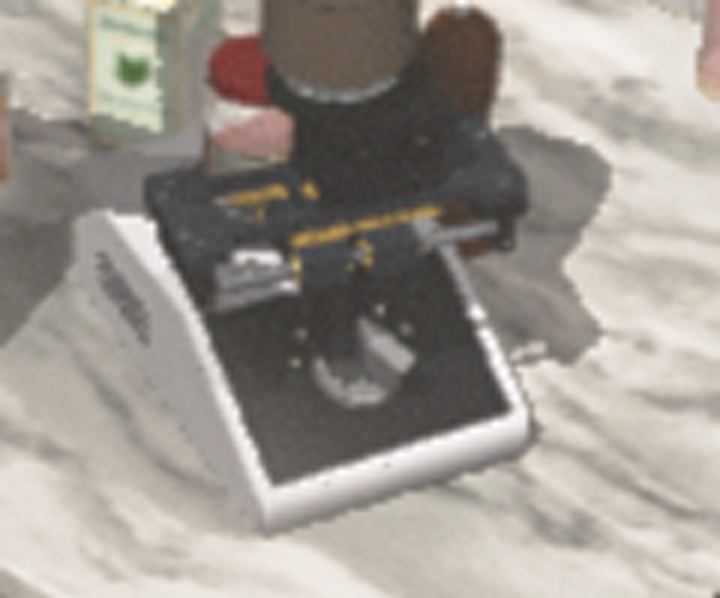

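The knob has turned: the bar tail is now at (390,345) and the fingers are on the pointer half at (345,320). The jar has not moved. I continue along the arc.

{"method": "servo_tool", "body": {
  "slide": [
    [-0.003, -0.002, 0],
    [-0.007, -0.003, 0],
    [-0.011, -0.004, 0],
    [-0.014, -0.004, 0],
    [-0.014, -0.004, 0]
  ],
  "spin": [0, 0, 0, 0, 0],
  "grip": [1, 1, 1, 1, 1]
}}

```text
time_s: 15.02
tcp_pos: [0.5433, -0.0018, 0.1138]
ee_rot: [[-0.508, -0.861, 0.002], [-0.861, 0.508, 0.0], [-0.002, -0.002, -1.0]]
wrist_force: [0.1, -1.1, 0.1]
gripper_width: 0.004
gripper_force: 0.3
```

```bash
python3 - 2>/dev/null <<'E'
from plan import *
from station import capture
print("jaw",j,p,s["wrist_force"])
d=capture("scene");knob(d)
cv2.imwrite("pics/s7.png",cv2.resize(d["pixels"][150:250,230:350],None,fx=6,fy=6,interpolation=cv2.INTER_CUBIC)[:598])
for th in(1.,1.25,1.4,1.5):
    c,low,hi=plan(th,.089,0,.018); print(th,"tool shift",(R.T@(c-p)).round(4))
E
```

```text
jaw 149.44485880915286 [ 0.54333814 -0.00184807  0.11376102] [ 0.14814551 -1.10184068  0.09578437]
bar n 88 h 0.038957339781747126 centre u,y [0.0005 0.0082] sd [0.0087 0.014 ] ang from upslope to +y 17.8 => joint 0.94
1.0 tool shift [ 0.0145  0.0036 -0.0003]
1.25 tool shift [ 0.0038  0.0004 -0.0002]
1.4 tool shift [-0.0164 -0.0023 -0.0002]
1.5 tool shift [-0.017  -0.0041 -0.0002]
```

View pics/s7.png

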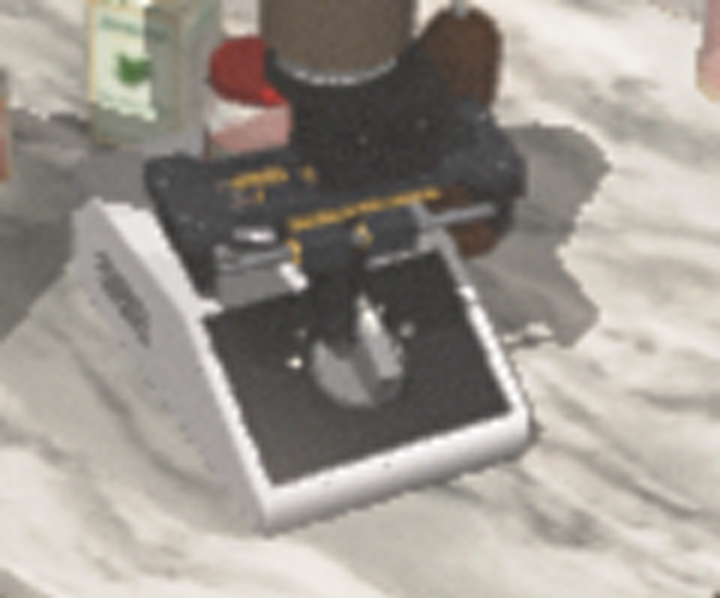

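The white pointer line is at (365,305), leaning clockwise of straight up the slope, and the force is gone, so the knob seems to have snapped into a stop. I retreat and check.

{"method": "servo_tool", "body": {
  "slide": [
    [0, 0.006, 0],
    [0, 0.01, 0],
    [0, 0.01, -0.03],
    [0, 0.01, -0.07],
    [0, 0.01, -0.11]
  ],
  "spin": [0, 0, 0, 0, 0],
  "grip": [1, 1, 1, 1, 1]
}}

```text
time_s: 15.48
tcp_pos: [0.5329, 0.0026, 0.2243]
ee_rot: [[-0.509, -0.861, -0.001], [-0.861, 0.509, -0.001], [0.001, 0.001, -1.0]]
wrist_force: [0.4, -0.5, -0.6]
gripper_width: 0.001
gripper_force: 0.0
```

{"method": "servo_tool", "body": {
  "slide": [
    [0.03, 0, -0.03],
    [0.06, 0, -0.05],
    [0.09, 0, -0.07],
    [0.12, 0, -0.07],
    [0.12, 0, -0.07]
  ],
  "spin": [0, 0, 0, 0, 0],
  "grip": [1, 1, 1, 1, 1]
}}

```text
time_s: 15.9
tcp_pos: [0.4706, -0.1032, 0.2958]
ee_rot: [[-0.512, -0.859, 0.005], [-0.859, 0.512, 0.0], [-0.003, -0.004, -1.0]]
wrist_force: [-0.8, -0.2, -1.0]
gripper_width: 0.0
gripper_force: 0.0
```

{"method": "servo_tool", "body": {
  "slide": [
    [0.03, 0, 0],
    [0.04, 0, 0],
    [0.04, 0, 0],
    [0.04, 0, 0],
    [0.04, 0, 0]
  ],
  "spin": [0, 0, 0, 0, 0],
  "grip": [1, 1, 1, 1, 1]
}}

```text
time_s: 16.32
tcp_pos: [0.4525, -0.1348, 0.2935]
ee_rot: [[-0.509, -0.861, 0.0], [-0.861, 0.509, 0.0], [-0.0, -0.0, -1.0]]
wrist_force: [0.2, 0.2, -0.1]
gripper_width: 0.006
gripper_force: 0.0
```

```bash
python3 - 2>/dev/null <<'E'
from plan import *
from station import capture,tip_of
print(p,s["wrist_force"])
for c in("top","scene"):
    d=capture(c);knob(d)
    for n in("jam_jar","tuna_tin","spice_jar","pepper_mill","tea_box","lemon","garlic","plate_center"):
        for k in tip_of(n,c):
            if k["point"][0]>.37 and k["conf"]>.4: print(c,n,np.round(k["point"],3))
    if c=="top": im=d["pixels"];cv2.imwrite("pics/c8.png",cv2.resize(im[110:230,180:320],None,fx=5,fy=5,interpolation=cv2.INTER_CUBIC))
E
```

```text
[ 0.45251384 -0.13477815  0.29345167] [ 0.22677093  0.22661987 -0.11196091]
bar n 0 h nan centre u,y [nan nan] sd [nan nan] ang from upslope to +y nan => joint nan
top jam_jar [0.395 0.425 0.004]
top jam_jar [0.616 0.108 0.09 ]
top tuna_tin [0.609 0.348 0.001]
top spice_jar [ 0.388  0.297 -0.003]
top pepper_mill [0.758 0.07  0.003]
top tea_box [0.726 0.291 0.004]
top lemon [ 0.551 -0.35   0.029]
top garlic [ 0.612 -0.472  0.026]
top plate_center [0.616 0.11  0.093]
bar n 67 h 0.03942188311040478 centre u,y [-0.0013  0.0041] sd [0.0047 0.0145] ang from upslope to +y 167.5 => joint 1.47
scene jam_jar [ 0.394  0.425 -0.001]
scene jam_jar [0.61  0.107 0.094]
scene tuna_tin [ 0.614  0.344 -0.002]
scene spice_jar [0.386 0.302 0.001]
scene pepper_mill [ 0.759  0.072 -0.001]
scene tea_box [ 0.722  0.286 -0.   ]
scene lemon [ 0.555 -0.347  0.028]
scene garlic [ 0.608 -0.469  0.024]
scene plate_center [0.614 0.107 0.09 ]
```

View pics/c8.png

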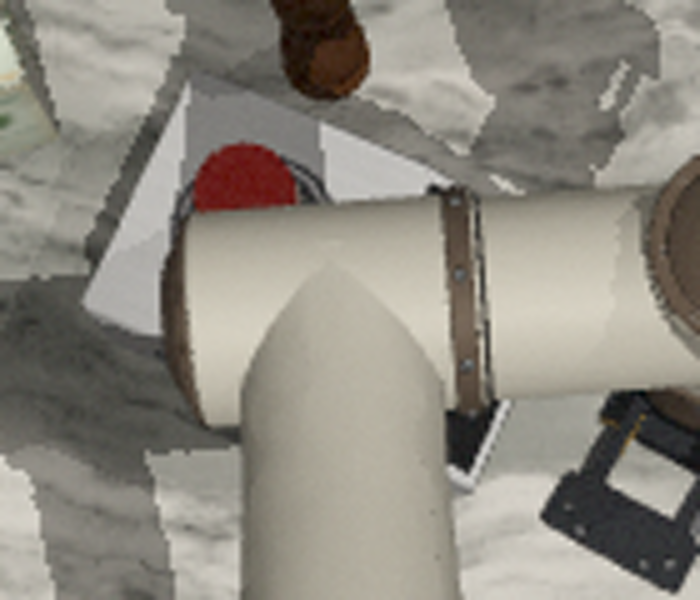

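The top view has the arm covering the panel, with the jar's lid at (245,180) where I placed it. The scene camera reads the selector at 1.47, which is the 1.5 stop, and the bystanders have not moved. The arm is clear, so I hand in.

```bash
python3 -c "
from station import *
print(finish_job())"
```

```text
the job is handed in; nothing more can be done
None
```

I handed the job in at about 16 s: the jam jar stands released on the plate inside the wire ring, the camera reads the selector at 1.47 rad (the long-mark stop is 1.5), and nothing else on the counter moved. The hand-in did not return a verdict.

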